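Find and draw out the slide holder with the tired leaf spring

TASK

One of the three leaf springs in the slide feeder has gone tired: working from left to right, press the free tip of each one down onto its brass stop to feel how stiff it is. Then draw the holder with the softest leaf out toward you as far as it goes, so that the leaf can be changed, and leave the other two holders fully home. The slide box in front is in the way: push it aside first so that the holder never runs into it, keep it upright on the desk, and do not disturb the case, the bottle and the carton standing round it.

Things in the scene. Friction and masses are not known exactly. Their poses are not given: they have to be found in the camera images.
- feeder: Slide feeder fixed on the desk, pose varies: white bed 131 x 172 mm (x, y), rail tops 20.5 mm high, white housing 56 mm high behind it (x +65 to +88). Origin on the desk under the bed's centre; x to its rear, away from the robot, y left, z up. Lanes at y +52, 0, -52 mm hold three grey holders (140 x 40 mm plates, underside 9, top 15 mm up) that look alike; which is in which lane varies.
- tip_a (a point): Where to press the leaf of holder A: top face of the steel strip (15-17 mm wide, clamped at the rear, 71 mm long), over its foot, 8 mm from its end; feeder x -24 mm when home. Free 40.8 mm above the desk; it bends down 10 mm to the brass stop (30.8 mm) and springs back. Good leaves: 0.9 to 1 N a mm, 9 to 10 N at the stop; the one tired leaf: 0.4 N a mm, 4 N.
- pad_a (a point): Ribbed thumb pad of holder A: centre of its flat top, 15 mm above the desk; feeder x -60 mm when home. The flat runs 14 mm forward to a raised lip (6 mm higher, 4.5 mm thick, 40 mm wide) that ends the holder 18 mm ahead of this point, and rearward 24 mm to below the leaf's end. A fingertip pressed on it and pulled draws the holder out.
- holder_a (a joint): How far holder A is drawn out to the front (feeder -x), in m: 0 fully home, 0.050 at its end stop. It is captive in its lane, slides with about 1.8 N of friction and stays where it is left.
- tip_b (a point): Where to press the leaf of holder B: top face of the steel strip (15-17 mm wide, clamped at the rear, 71 mm long), over its foot, 8 mm from its end; feeder x -24 mm when home. Free 40.8 mm above the desk; it bends down 10 mm to the brass stop (30.8 mm) and springs back. Good leaves: 0.9 to 1 N a mm, 9 to 10 N at the stop; the one tired leaf: 0.4 N a mm, 4 N.
- pad_b (a point): Ribbed thumb pad of holder B: centre of its flat top, 15 mm above the desk; feeder x -60 mm when home. The flat runs 14 mm forward to a raised lip (6 mm higher, 4.5 mm thick, 40 mm wide) that ends the holder 18 mm ahead of this point, and rearward 24 mm to below the leaf's end. A fingertip pressed on it and pulled draws the holder out.
- holder_b (a joint): How far holder B is drawn out to the front (feeder -x), in m: 0 fully home, 0.050 at its end stop. It is captive in its lane, slides with about 1.8 N of friction and stays where it is left.
- tip_c (a point): Where to press the leaf of holder C: top face of the steel strip (15-17 mm wide, clamped at the rear, 71 mm long), over its foot, 8 mm from its end; feeder x -24 mm when home. Free 40.8 mm above the desk; it bends down 10 mm to the brass stop (30.8 mm) and springs back. Good leaves: 0.9 to 1 N a mm, 9 to 10 N at the stop; the one tired leaf: 0.4 N a mm, 4 N.
- pad_c (a point): Ribbed thumb pad of holder C: centre of its flat top, 15 mm above the desk; feeder x -60 mm when home. The flat runs 14 mm forward to a raised lip (6 mm higher, 4.5 mm thick, 40 mm wide) that ends the holder 18 mm ahead of this point, and rearward 24 mm to below the leaf's end. A fingertip pressed on it and pulled draws the holder out.
- holder_c (a joint): How far holder C is drawn out to the front (feeder -x), in m: 0 fully home, 0.050 at its end stop. It is captive in its lane, slides with about 1.8 N of friction and stays where it is left.
- slide_box: White slide storage box with red lines, closed, 83 x 149 x 50 mm (its x, y, z), 0.13 to 0.24 kg, loose; it stands upright close in front of the feeder, across the lanes, where the holder has to come out. Origin at the centre of its underside; its long side is its y axis. Too wide to grasp; it slides on the desk when pushed.
- objective_case_3: Bystander: objective case, white jar with black screw cap, 42 mm diameter, 52 mm high, standing to the left of the slide box. Origin at the centre of its underside.
- oil_bottle: Bystander: brown glass oil bottle with black cap, 25 mm diameter, 52 mm high, standing to the right of the slide box. Origin at the centre of its underside.
- slide_pack_1: Bystander: cream carton of slides with a blue end band, 30 x 80 x 21 mm, lying beside the feeder on its left. Origin at the centre of its underside.
Not all that is in view belongs to the job. What is shaped like the slide_box but blue is not meant.

How it is judged:
On the way, in this order (a step that is already met when the one before it is completed fails the run):
1. the leaf tip in the left lane is pressed down to its brass stop (((y of tip_a in the frame of feeder above 0.026 m and height (world z) of tip_a below 0.0325 m) or (y of tip_b in the frame of feeder above 0.026 m and height (world z) of tip_b below 0.0325 m) or (y of tip_c in the frame of feeder above 0.026 m and height (world z) of tip_c below 0.0325 m))), for 0.1 s.
2. the leaf tip in the middle lane is pressed down to its brass stop (((y of tip_a in the frame of feeder between -0.026 and 0.026 m and height (world z) of tip_a below 0.0325 m) or (y of tip_b in the frame of feeder between -0.026 and 0.026 m and height (world z) of tip_b below 0.0325 m) or (y of tip_c in the frame of feeder between -0.026 and 0.026 m and height (world z) of tip_c below 0.0325 m))), for 0.1 s.
3. the leaf tip in the right lane is pressed down to its brass stop (((y of tip_a in the frame of feeder below -0.026 m and height (world z) of tip_a below 0.0325 m) or (y of tip_b in the frame of feeder below -0.026 m and height (world z) of tip_b below 0.0325 m) or (y of tip_c in the frame of feeder below -0.026 m and height (world z) of tip_c below 0.0325 m))), for 0.1 s.
4. the holder with the tired leaf is drawn out to its end stop (value of joint holder_b above 0.044 m), for 0.1 s.
At the end, for the whole second after the job is handed in: The holder with the tired leaf is drawn out at least 44 of its 50 mm; the other two are home within 5 mm; all three leaves are let go and stand up again; the slide box stands upright and at rest on the desk; the case, bottle and carton stand within 15 mm of where they were (value of joint holder_b above 0.044 m and value of joint each of holder_a, holder_c below 0.005 m and height (world z) of each of tip_a, tip_b, tip_c above 0.038 m and linear speed of slide_box below 0.01 m/s and height (world z) of slide_box above -0.005 m and angle between slide_box's own z axis and vertical below 0.1 rad and distance of each of objective_case_3, oil_bottle, slide_pack_1 from where it was at the start of the episode below 0.015 m); the robot touches nothing.
It fails at once if a holder with a good leaf is drawn out more than 12 mm (value of joint any of holder_a, holder_c above 0.012 m).
It fails at once if the holder with the tired leaf runs into the slide box while it is drawn out (value of joint holder_b above 0.006 m and contact force between holder_b and slide_box above 0.5 N).
It fails at once if the slide box is tipped (angle between slide_box's own z axis and vertical above 0.35 rad).
It fails at once if the case, the bottle or the carton is shifted more than 15 mm or tipped (distance of any of objective_case_3, oil_bottle, slide_pack_1 from where it was at the start of the episode above 0.015 m or angle between any of objective_case_3, oil_bottle, slide_pack_1's own z axis and vertical above 0.3 rad).
It also fails if it takes over 54 s, if anything falls off the work surface, if the arm or the gripper's body presses on something with over 40 N, if the wrist force passes 120 N, or if a joint passes its speed limit or range.

ROBOT

A 7-joint arm with a two-finger parallel gripper is mounted at the origin on a cart in front of the work surface, level with it; the furniture and walls round the work are solid. World frame = base frame: x ahead of the robot, y to its left, z up, the work surface at z = 0. Lengths are in m, angles in rad, forces in N, time in s.
With the tool pointing down it reaches from about 0.425 to 0.875 m from the base axis. Payload 4.7 kg.
Tool frame: the origin (TCP) lies midway between the tips of the shut fingers; the grasp point (between the pads) lies 19 mm behind it; z points along the fingers, y is the line along which they close (so a half turn about z gives the same grasp; the last joint's range is limited). The gripper opens to 87 mm and grips with 3 to 60 N. Pads are 19 mm wide; open, the fingers measure 117 mm over their backs; the gripper's body (75 mm by 190 mm) begins 51 mm behind the grasp point.
Start: joints at [-1.316, 0.321, -0.07, 1.45, 0.023, 1.371, -0.057], TCP at [0.155, 0.631, 0.223] pointing down, gripper open.
Joint ranges: [-2.86, 2.86], [-0.3, 2.09], [-1.38, 1.24], [0.06, 2.45], [-1.56, 4.7], [0.09, 2.05], [-2.69, 2.69]. Speed limits (rad/s): [2.57, 2.57, 3.14, 3.14, 3.14, 3.14, 3.14].

INTERFACE

Orientations are given as a unit quaternion [x, y, z, w].
In Python, from station import * gives the robot as it stands.
- The arm moves only by the shell command python3 -m creep 'ROWS' [OPENING] [FORCE]. ROWS is JSON, a list of rows, each a list of 4 numbers: the shift along the tool's x, y, z in units of 30 cm (1.0 is 30 cm), then the turn about the tool's z in units of 45 degrees (1.0 is 45 degrees). In form: [[dx, dy, dz, spin], ...]. A call has 1 to 12 rows; each row is the pose to reach, as a shift and turn from the pose commanded when the call began, along the tool's axes at that moment; what a row does not reach only later rows make up. A row lasts 1/12 s, in which the tool goes at most 41.7 mm and 7.16 degrees, less where a joint would pass 70% of its speed; a pose out of reach is approached as far as the arm can. A call with a number of a shift or a turn outside -1 to 1 is refused whole. A call with a gripper value outside its range is refused whole. OPENING is the closure, from 0 (fully open) to 1 (shut), set as the call begins (- or left out, the last holds). The fingers move at their own pace and stop on an object; FORCE is the grip in N (left out, the last holds). Time passes only in rows, so rows that repeat a pose let the fingers close. It gives the time, the measured TCP pose, the force, the opening and the grip force at its end, in the units of the state.
- sense(): the state, without advancing time (a new reading comes with each control period).
- read_camera(name): name is "side" or "top"; returns a dict with "pixels" (420x560x3 uint8, blue, green, red), "intrinsics" (3x3 intrinsics, pixels), "rvec" (rotation vector, rad) and "tvec" (3), from world to camera coordinates, as OpenCV has them. Camera axes: x right, y down, z forward; pixel columns grow to the right and rows downward; lengths in m; the calibration is good to about 2 mm. A picture is of the moment at which its call begins. There is no depth.
- close_job(): hands the job in; it is judged then, once.
Trained networks look in the newest picture that a camera, given by its name, has taken for a name from the list of things; names that differ only in an ending like _2 or _b are one class to them, and where a whole thing is asked for, a point or a joint stands for the part that bears it (a point fixed in the world has none). Each returns a list of dicts, best first, with "conf" (0 to 1); they miss things now and then, are a little off and sometimes report something else, mostly with a low value. They report only what shows in the picture. A call takes as long as a camera call. They do not tell look-alikes from the thing itself.
- spot_in(camera, label): "location" ([column, row] in pixels, amid what is visible of it).
- cut_out(camera, label): "pixels" (420x560 bool, what is visible of it) and "location" ([column, row] in pixels, amid what is visible of it).
- tip_of(camera, label): "location" ([column, row] in pixels: a listed point, or the origin of a listed thing).
The state is a dict: "clock": time; "joints": joint angles; "joint_velocities": joint speeds; "joint_efforts": joint torques, N m; "tool_pos": TCP position; "ee_rot": TCP orientation; "contact_force": force on the tool from outside, world axes, zero at the start; "torque": the same for the moment, N m; "finger_gap": opening from 0.0 (shut) to 1.0 (fully open); "gripper_force": force on a finger pad.
Only numpy, scipy, OpenCV 4.12 (cv2) and the standard library are available. Lean on these libraries where they do the work, as an engineer would, in place of code of your own. Each camera call takes 0.05 s, during which the arm holds its last target. There are 200 camera calls.

## Working session

There is one attempt and no reset: what is moved stays moved. The work goes in short steps, Python scripts to look and compute and a shell command to move; the robot and the scene stay as the last step left them, time stands still between calls to the robot, and variables do not carry over. Pictures are saved under pics/ and viewed, at most 10 in all, crops included, and the job is handed in when it is done.

```bash
mkdir -p pics; ls; cat > h.py <<'E'
from station import *
import numpy as np, cv2
from scipy.spatial.transform import Rotation as R
def cam(n):
    c=read_camera(n); return c
def ray(c,p,z):
    K=np.array(c["intrinsics"],float);Rm=cv2.Rodrigues(np.array(c["rvec"],float))[0];t=np.array(c["tvec"],float).ravel()
    d=Rm.T@np.linalg.inv(K)@np.array([p[0],p[1],1.]);o=-Rm.T@t
    return o+d*(z-o[2])/d[2]
def proj(c,P):
    return cv2.projectPoints(np.array(P,float).reshape(-1,3),np.array(c["rvec"],float),np.array(c["tvec"],float),np.array(c["intrinsics"],float),None)[0].reshape(-1,2)
E
python3 - <<'E'
from h import *
s=sense(); print(s["clock"],s["tool_pos"],s["ee_rot"],s["finger_gap"],s["contact_force"]);print(R.from_quat(s["ee_rot"]).as_matrix().round(3))
Z={"feeder":0,"tip_a":.0408,"pad_a":.015,"slide_box":0,"objective_case_3":0,"oil_bottle":0,"slide_pack_1":0}
for n in("top","side"):
    c=cam(n);cv2.imwrite(f"pics/{n}0.png",np.array(c["pixels"]))
    for k,z in Z.items():
        for d in tip_of(n,k)[:4]: print(n,k,round(d["conf"],2),np.round(d["location"],1),ray(c,d["location"],z).round(4))
    # slide box top corners
    for d in cut_out(n,"slide_box")[:2]:
        m=np.array(d["pixels"]).astype(np.uint8);print(n,d["conf"],m.sum(),d["location"])
        if n=="top":
            q=np.argwhere(m)[:,::-1]
            W=np.array([ray(c,p,.05)[:2] for p in q],np.float32);print(cv2.minAreaRect(W))
E
```

```text
pics
0.0 [0.15491341 0.63068469 0.22146548] [ 1.20073800e-01  9.92764509e-01 -9.53945651e-04 -5.42385928e-05] 1.0008577068060025 [-0.1044097   0.13021969  1.04882669]
[[-0.971  0.238 -0.   ]
 [ 0.238  0.971 -0.002]
 [-0.    -0.002 -1.   ]]
top feeder 0.59 [334.2 182.1] [ 0.5674 -0.1614  0.    ]
top tip_a 0.49 [337.2 190.1] [ 0.5369 -0.161   0.0408]
top tip_a 0.48 [360.3 183.8] [ 0.5512 -0.2133  0.0408]
top tip_a 0.44 [316.  195.8] [ 0.5241 -0.1134  0.0408]
top pad_a 0.86 [365.4 200.5] [ 0.5189 -0.2286  0.015 ]
top pad_a 0.73 [338.  205.4] [ 0.5079 -0.1656  0.015 ]
top pad_a 0.66 [316.1 214.3] [ 0.4875 -0.1152  0.015 ]
top slide_box 0.91 [201.2 193.5] [0.5417 0.1491 0.    ]
top slide_box 0.88 [329.8 244.1] [ 0.4214 -0.146   0.    ]
top objective_case_3 0.7 [236.1 250.3] [0.4087 0.0662 0.    ]
top oil_bottle 0.59 [441.9 220.6] [ 0.474  -0.4054  0.    ]
top slide_pack_1 0.6 [272.2 186.2] [ 0.5583 -0.0161  0.    ]
top slide_pack_1 0.46 [360.2 185. ] [ 0.5599 -0.2219  0.    ]
top 0.64 2639 [336.5, 240.7]
((0.42319148778915405, -0.15359801054000854), (0.08156154304742813, 0.152856990694999
[... 344 characters left out ...]
 [260.6 186.6] [ 0.537  -0.1079  0.0408]
side pad_a 0.92 [276.8 189.8] [ 0.4955 -0.1153  0.015 ]
side pad_a 0.87 [272.8 172.2] [ 0.5068 -0.1716  0.015 ]
side pad_a 0.63 [269.9 157.7] [ 0.5154 -0.2198  0.015 ]
side slide_box 0.82 [253.9 287.3] [0.5474 0.1539 0.    ]
side slide_box 0.71 [304.  181.4] [ 0.423  -0.1527  0.    ]
side slide_box 0.34 [255.6 156.6] [ 0.5555 -0.2345  0.    ]
side objective_case_3 0.91 [314.5 254.7] [0.4003 0.0661 0.    ]
side objective_case_3 0.56 [250.3 181.8] [ 0.5671 -0.1503  0.    ]
side oil_bottle 0.46 [289.4 109.1] [ 0.4619 -0.4081  0.    ]
side slide_pack_1 0.71 [248.9 224.6] [ 0.5658 -0.0183  0.    ]
side 0.72 1794 [303.3, 177.8]
side 0.63 2396 [251.4, 283.3]
```

```bash
python3 - <<'E'
import cv2
t=cv2.imread("pics/top0.png")
cv2.imwrite("pics/top_crop.png",cv2.resize(t[120:300,150:470],None,fx=2.5,fy=2.5,interpolation=cv2.INTER_CUBIC))
E
```

```text
(no output)
```

View pics/top_crop.png

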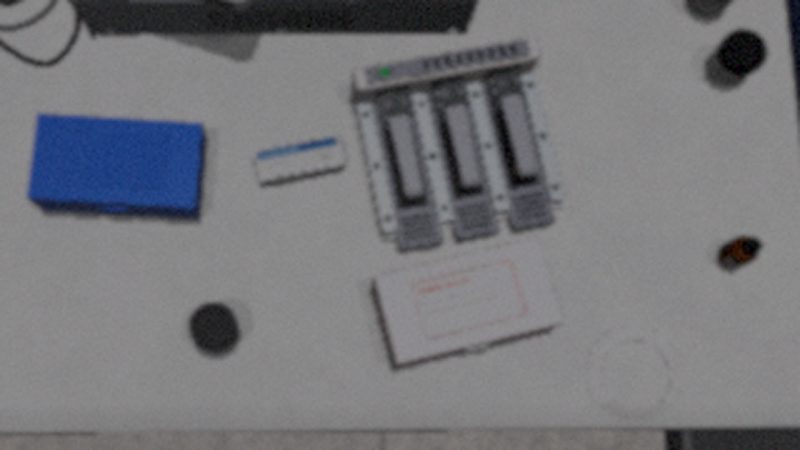

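View pics/side0.png

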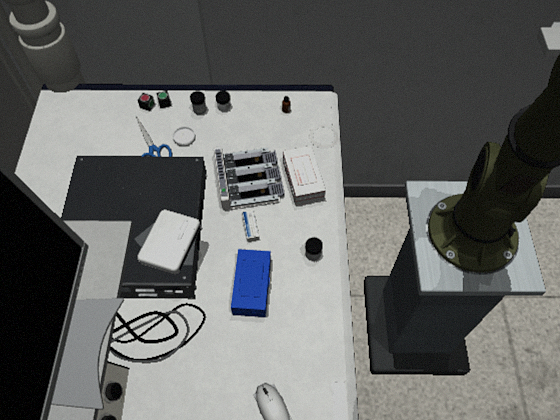

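The white red-lined box sits in front of the feeder at crop (470,310), which is top-image pixel (336,241). The candidates are that white box and the blue box at top-image (195,186), a look-alike. I choose the white one. Case, bottle and carton are at crop (215,328), (740,250) and (300,162). Next I fit the feeder pose.

```bash
cat >> h.py <<'E'
from scipy.optimize import least_squares
def fit():
    Z={"feeder":0,"tip_a":.0408,"pad_a":.015}; obs=[]
    M=[("feeder",0,0)]+[("tip_a",-.024,y) for y in(.052,0,-.052)]+[("pad_a",-.060,y) for y in(.052,0,-.052)]
    for n in("top","side"):
        c=cam(n)
        for k,z in Z.items():
            for d in tip_of(n,k)[:4]: obs.append((k,ray(c,d["location"],z)[:2]))
    def w(p,k,x,y): return p[:2]+np.array([np.cos(p[2])*x-np.sin(p[2])*y,np.sin(p[2])*x+np.cos(p[2])*y])
    def f(p): return [e for k,o in obs for e in min((o-w(p,*m) for m in M if m[0]==k),key=np.linalg.norm)]
    r=least_squares(f,[.568,-.16,.21],loss="soft_l1",f_scale=.004);return r.x,np.array(r.fun).round(4)
def togo(F,s,x,y,z):
    "shift in tool axes, units of 30cm, to feeder point"
    c,q=np.cos(F[2]),np.sin(F[2]);P=np.array([F[0]+c*x-q*y,F[1]+q*x+c*y,z])
    A=R.from_quat(s["ee_rot"]).as_matrix();ty=A[:2,1];sp=np.degrees(np.arctan2(ty[1],ty[0])-(F[2]+np.pi/2))/45
    return P.round(4),(A.T@(P-s["tool_pos"])/.3).round(4),round(sp,3)
E
python3 - <<'E'
from h import *
F,r=fit();print(F,r)
s=sense()
for x,y,z in((-.024,.052,.09),):print(togo(F,s,x,y,z))
A=R.from_quat(s["ee_rot"]).as_matrix();print("via",A.T@(np.array([.47,.40,.2])-s["tool_pos"])/.3)
c=cam("top");print(ray(c,(360,291),0),ray(c,(200,291),0))
E
```

```text
[ 0.56278098 -0.1596809   0.20927561] [ 4.100e-03  3.000e-03  2.500e-03  5.700e-03  1.000e-04  1.100e-03
 -8.000e-04 -3.900e-03  1.900e-03  1.300e-03 -4.100e-03 -1.800e-03
 -2.100e-03  6.000e-03  4.600e-03  7.100e-03 -5.900e-03 -3.400e-03
 -3.700e-03 -1.000e-04 -2.400e-03 -7.000e-04 -8.280e-02 -1.552e-01
  3.700e-03  7.700e-03  3.100e-03 -7.700e-03  3.400e-03 -4.400e-03]
(array([ 0.5285, -0.1138,  0.09  ]), array([-1.8013, -2.115 ,  0.4418]), np.float64(-0.573))
via [-1.20342364 -0.49819008  0.075277  ]
[ 0.31653111 -0.20922164  0.        ] [0.318947   0.14484898 0.        ]
```

```bash
python3 -m creep '[[-1,-0.6,0.05,0],[-1,-0.6,0.05,0],[-1,-0.6,0.05,0],[-1,-0.6,0.05,0],[-1,-0.6,0.05,0],[-1,-0.6,0.05,0],[-1,-0.6,0.05,0],[-1,-0.6,0.05,0],[-1,-0.6,0.05,0],[-1,-0.6,0.05,0]]' 1
python3 -m creep '[[-0.75,-0.9,0.05,-0.1],[-0.75,-0.9,0.05,-0.2],[-0.75,-0.9,0.05,-0.3],[-0.75,-0.9,0.05,-0.4],[-0.75,-0.9,0.05,-0.5],[-0.75,-0.9,0.05,-0.573],[-0.75,-0.9,0.05,-0.573],[-0.75,-0.9,0.05,-0.573],[-0.75,-0.9,0.05,-0.573],[-0.75,-0.9,0.05,-0.573]]'
python3 - <<'E'
from h import *
s=sense();F=[.5638,-.1597,.2093];print(s["clock"],s["tool_pos"],s["contact_force"],togo(F,s,-.024,.052,.06))
E
```

```text
clock: 2.18
tool_pos: [0.4083, 0.3796, 0.2077]
ee_rot: [0.125, 0.992, -0.001, 0.001]
contact_force: [0.2, -0.6, 0.0]
finger_gap: 0.329
gripper_force: 0.0
clock: 3.02
tool_pos: [0.5592, 0.0635, 0.1927]
ee_rot: [-0.101, 0.995, -0.001, 0.0]
contact_force: [0.6, 0.1, 1.1]
finger_gap: 0.005
gripper_force: 0.0
3.0167 [0.55916001 0.06350985 0.19267389] [0.60584784 0.14499533 1.08247674] (array([ 0.5295, -0.1138,  0.06  ]), array([ 0.2154, -0.5583,  0.4435]), np.float64(-0.01))
```

```bash
python3 -m creep '[[0.215,-0.558,0.1,0],[0.215,-0.558,0.1,0],[0.215,-0.558,0.1,0],[0.215,-0.558,0.2,0],[0.215,-0.558,0.4,0],[0.215,-0.558,0.443,0],[0.215,-0.558,0.443,0],[0.215,-0.558,0.443,0],[0.215,-0.558,0.443,0]]'
python3 - <<'E'
from h import *
for n in("top","side"):
    c=cam(n);im=np.array(c["pixels"]);q=(im[130:230,270:410] if n=="top" else im[130:230,200:340])
    cv2.imwrite(f"pics/{n}1.png",cv2.resize(q,None,fx=4,fy=4,interpolation=cv2.INTER_CUBIC))
    for d in tip_of(n,"tip_a")[:4]:print(n,d["conf"],ray(c,d["location"],.0408).round(4))
a=cv2.imread("pics/top1.png");b=cv2.imread("pics/side1.png");cv2.imwrite("pics/both1.png",cv2.resize(np.hstack([a,b]),(800,286)))
s=sense();F=[.5638,-.1597,.2093];print(s["tool_pos"],s["contact_force"],togo(F,s,-.024,.052,.06))
E
```

```text
clock: 3.77
tool_pos: [0.5304, -0.1062, 0.0607]
ee_rot: [-0.106, 0.994, 0.0, 0.0]
contact_force: [1.0, -0.5, 0.1]
finger_gap: 0.0
gripper_force: 0.0
[ 0.53141605 -0.10701737  0.06194573] [-0.51325507  0.02727915 -0.87001573] (array([ 0.5295, -0.1138,  0.06  ]), array([ 0.011 , -0.0208,  0.0064]), np.float64(0.003))
```

View pics/side1.png

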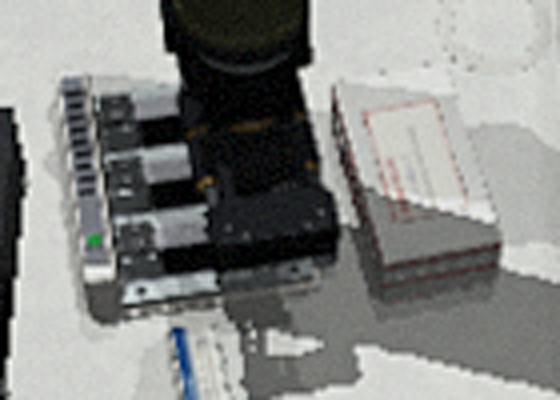

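```bash
python3 -m creep '[[0.01,-0.018,0.04,0],[0.01,-0.018,0.07,0],[0.01,-0.018,0.09,0],[0.01,-0.018,0.09,0],[0.01,-0.018,0.09,0]]' | egrep 'pos|force'
python3 -m creep '[[0,0,0.008,0],[0,0,0.008,0],[0,0,0.008,0]]' | egrep 'pos|force'
python3 -m creep '[[0,0,0.008,0],[0,0,0.012,0],[0,0,0.012,0],[0,0,0.012,0]]' | egrep 'pos|force'
```

```text
tool_pos: [0.5282, -0.1148, 0.0331]
contact_force: [-1.2, -0.5, 8.7]
gripper_force: 4.3
tool_pos: [0.5289, -0.1148, 0.0318]
contact_force: [-2.1, -0.0, 13.2]
gripper_force: 6.5
tool_pos: [0.5291, -0.1148, 0.0307]
contact_force: [-9.0, 1.8, 31.3]
gripper_force: 16.6
```

```bash
python3 -m creep '[[0,0,-0.06,0],[0,0,-0.12,0],[0,-0.1,-0.12,0],[0,-0.173,-0.12,0],[0,-0.173,-0.12,0],[0,-0.173,-0.07,0],[0,-0.173,-0.04,0],[0,-0.173,-0.025,0],[0,-0.173,-0.025,0],[0,-0.173,-0.025,0]]' | egrep 'clock|pos|force'
python3 -m creep '[[0,0,0.01,0],[0,0,0.01,0],[0,0,0.01,0]]' | egrep 'pos|force'
```

```text
clock: 5.8
tool_pos: [0.538, -0.165, 0.0342]
contact_force: [-1.5, -1.2, 7.2]
gripper_force: 3.5
tool_pos: [0.5384, -0.1651, 0.0321]
contact_force: [-2.1, -1.2, 10.1]
gripper_force: 5.1
```

```bash
python3 -m creep '[[0,0,0.007,0],[0,0,0.011,0],[0,0,0.011,0],[0,0,0.011,0]]' | egrep 'pos|force'
python3 -m creep '[[0,0,-0.06,0],[0,0,-0.12,0],[0,-0.1,-0.12,0],[0,-0.173,-0.12,0],[0,-0.173,-0.12,0],[0,-0.173,-0.07,0],[0,-0.173,-0.04,0],[0,-0.173,-0.025,0],[0,-0.173,-0.025,0],[0,-0.173,-0.025,0]]' | egrep 'clock|pos|force'
python3 -m creep '[[0,0,0.01,0],[0,0,0.01,0],[0,0,0.01,0]]' | egrep 'pos|force'
```

```text
tool_pos: [0.5386, -0.1652, 0.0311]
contact_force: [-7.1, -0.2, 26.4]
gripper_force: 13.4
clock: 7.22
tool_pos: [0.5484, -0.2148, 0.0351]
contact_force: [-1.9, 0.0, 3.1]
gripper_force: 1.4
tool_pos: [0.5487, -0.2149, 0.0326]
contact_force: [-2.3, 0.7, 4.6]
gripper_force: 2.3
```

```bash
python3 -m creep '[[0,0,0.007,0],[0,0,0.012,0],[0,0,0.012,0],[0,0,0.012,0]]' | egrep 'pos|force'
python3 -m creep '[[0,0,-0.15,0],[0,0,-0.3,0],[0.1,-0.1,-0.3,0],[0.2,-0.2,-0.3,0],[0.3,-0.3,-0.3,0],[0.39,-0.4,-0.3,0],[0.39,-0.4,-0.3,0],[0.39,-0.4,-0.3,0]]' | egrep 'clock|pos|force'
python3 - <<'E'
from h import *
c=cam("top");im=np.array(c["pixels"]);cv2.imwrite("pics/top2.png",cv2.resize(im[120:300,190:470],None,fx=2.8,fy=2.8,interpolation=cv2.INTER_CUBIC))
F=[.5638,-.1597,.2093];Ci,S=np.cos(F[2]),np.sin(F[2])
def tf(p): d=np.array(p[:2])-F[:2];return np.array([Ci*d[0]+S*d[1],-S*d[0]+Ci*d[1]]).round(4)
for n in("top","side"):
    c=cam(n)
    for d in tip_of(n,"slide_box")[:2]:print(n,d["conf"],tf(ray(c,d["location"],0)))
    for d in tip_of(n,"pad_a")[:3]:print(n,"pad",d["conf"],tf(ray(c,d["location"],.015)))
    for k in("objective_case_3","oil_bottle"):
        for d in tip_of(n,k)[:1]:print(n,k,d["conf"],tf(ray(c,d["location"],0)))
c=cam("top")
for d in cut_out("top","slide_box")[:2]:
    m=np.argwhere(d["pixels"])[:,::-1];h=cv2.convexHull(m.astype(np.int32)).reshape(-1,2)
    r=cv2.minAreaRect(np.array([tf(ray(c,p,.05)) for p in h],np.float32));print(r,cv2.boxPoints(r).round(3).tolist())
s=sense();print(tf(s["tool_pos"]),s["tool_pos"])
E
```

```text
tool_pos: [0.549, -0.215, 0.0314]
contact_force: [-8.4, 3.5, 20.6]
gripper_force: 10.7
clock: 8.47
tool_pos: [0.4571, -0.3605, 0.1189]
contact_force: [-0.1, 1.0, -0.2]
gripper_force: 0.0
top 0.77 [0.0555 0.3128]
top 0.67 [-0.1355  0.0334]
top pad 0.81 [-0.0532  0.0032]
top pad 0.68 [-0.0597 -0.0516]
top pad 0.65 [-0.0599  0.0496]
top objective_case_3 0.55 [-0.1072  0.2571]
side 0.73 [0.0517 0.3044]
side 0.62 [-0.0712 -0.0641]
side pad 0.83 [-0.058   0.0409]
side pad 0.79 [-0.0592  0.002 ]
side pad 0.65 [-0.0633 -0.047 ]
side objective_case_3 0.62 [-0.1123  0.2536]
side oil_bottle 0.45 [-0.1445 -0.2251]
((0.04640243202447891, 0.306286484003067), (0.15394657850265503, 0.08887559920549393), 74.13733673095703) [[-0.017000000923871994, 0.24400000274181366], [0.06800000369548798, 0.2199999988079071], [0.10999999940395355, 0.36800000071525574], [0.02500000037252903, 0.3919999897480011]]
((-0.1366419643163681, 0.034314196556806564), (0.08376317471265793, 0.1543123573064804), 0.4932105541229248) [[-0.17900000512599945, 0.11100000143051147], [-0.17800000309944153, -0.0430000014603138], [-0.09399999678134918, -0.041999999433755875], [-0.0949999988079071, 0.1120000034570694]]
[-0.1429 -0.1714] [ 0.45963099 -0.35706313  0.11873636]
```

View pics/top2.png

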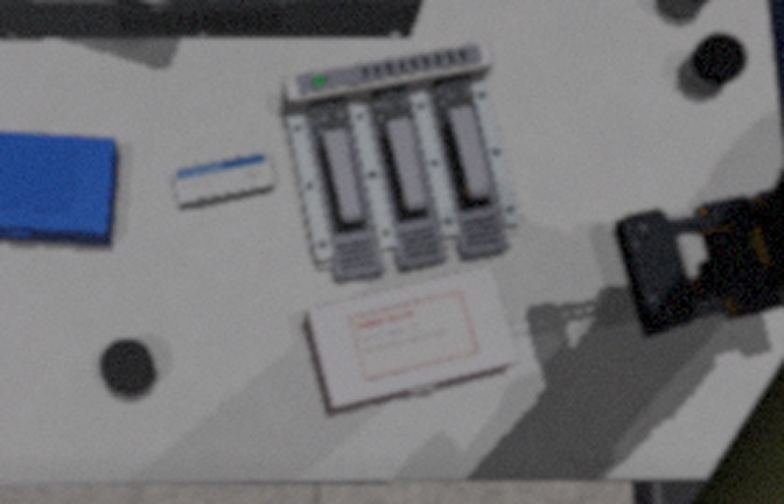

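```bash
python3 -m creep '[[-0.02,0.13,0,0],[-0.02,0.24,0,0],[-0.02,0.24,0.1,0],[-0.02,0.24,0.22,0],[-0.02,0.24,0.33,0],[-0.02,0.24,0.33,0],[-0.02,0.24,0.33,0]]' | egrep 'clock|pos|force'
python3 - <<'E'
from h import *
s=sense();print([togo([.5638,-.1597,.2093],s,-.137,y,.02) for y in(-.06,-.015)])
E
```

```text
clock: 9.7
tool_pos: [0.449, -0.2851, 0.0188]
contact_force: [0.0, -0.5, 0.1]
gripper_force: 0.0
[(array([ 0.4423, -0.2469,  0.02  ]), array([-0.0044,  0.1294, -0.0038]), np.float64(-0.001)), (array([ 0.4329, -0.2028,  0.02  ]), array([-0.0044,  0.2794, -0.0035]), np.float64(-0.001))]
```

```bash
python3 -m creep '[[0,0.04,0,0],[0,0.08,0,0],[0,0.11,0,0],[0,0.13,0,0],[0,0.15,0,0],[0,0.17,0,0],[0,0.19,0,0],[0,0.21,0,0],[0,0.23,0,0],[0,0.25,0,0],[0,0.27,0,0],[0,0.28,0,0]]' | egrep 'clock|pos|force'
python3 -m creep '[[0,-0.06,0,0],[0,-0.14,0,0],[0,-0.14,-0.15,0],[0,-0.14,-0.3,0],[0,-0.14,-0.4,0],[0,-0.4,-0.4,0],[0,-0.4,-0.4,0],[0,-0.4,-0.4,0]]' | egrep 'clock|pos|force'
python3 - <<'E'
from h import *
F=[.5638,-.1597,.2093];Ci,S=np.cos(F[2]),np.sin(F[2])
def tf(p): d=np.array(p[:2])-F[:2];return np.array([Ci*d[0]+S*d[1],-S*d[0]+Ci*d[1]]).round(4)
c=cam("top");im=np.array(c["pixels"]);cv2.imwrite("pics/top3.png",cv2.resize(im[120:300,190:470],None,fx=2.8,fy=2.8,interpolation=cv2.INTER_CUBIC))
for d in cut_out("top","slide_box")[:2]:
    m=np.argwhere(d["pixels"])[:,::-1];h=cv2.convexHull(m.astype(np.int32)).reshape(-1,2)
    print(cv2.minAreaRect(np.array([tf(ray(c,p,.05)) for p in h],np.float32)))
s=sense();print(tf(s["tool_pos"]),s["tool_pos"],togo(F,s,-.06,-.052,.04))
E
```

```text
clock: 10.7
tool_pos: [0.4343, -0.2044, 0.0209]
contact_force: [1.2, -4.4, 3.6]
gripper_force: 3.0
clock: 11.37
tool_pos: [0.4577, -0.3266, 0.1406]
contact_force: [-1.2, 0.9, 0.4]
gripper_force: 0.0
((-0.1346275955438614, 0.07109344750642776), (0.08328157663345337, 0.15366075932979584), 0.419357031583786)
((0.04649479314684868, 0.30611005425453186), (0.15733641386032104, 0.08857168257236481), 74.3437728881836)
[-0.1381 -0.1354] [ 0.45680288 -0.32081331  0.13875603] (array([ 0.5159, -0.223 ,  0.04  ]), array([-0.2605,  0.278 ,  0.3291]), np.float64(-0.003))
```

View pics/top3.png

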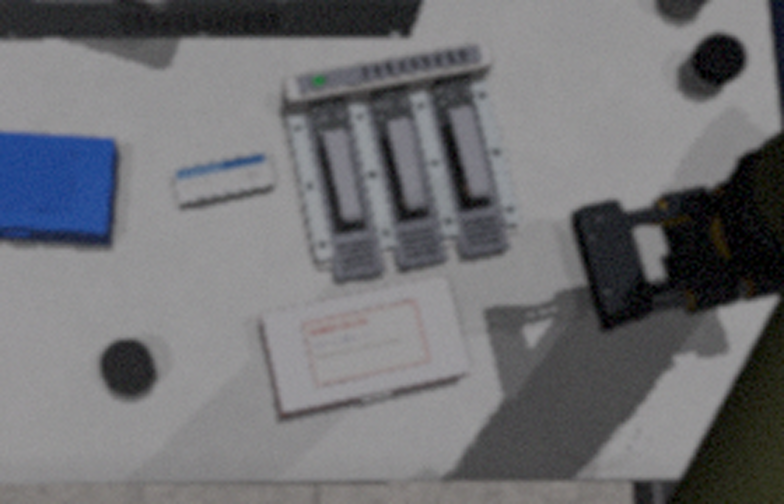

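```bash
python3 -m creep '[[-0.12,0.13,0,0],[-0.2,0.24,0,0],[-0.254,0.285,0,0],[-0.254,0.285,0.1,0],[-0.254,0.285,0.22,0],[-0.254,0.285,0.33,0],[-0.254,0.285,0.37,0],[-0.254,0.285,0.37,0],[-0.254,0.285,0.37,0]]' | egrep 'clock|pos|force'
python3 - <<'E'
from h import *
s=sense();print(s["tool_pos"],s["contact_force"],togo([.5638,-.1597,.2093],s,-.062,-.052,.015))
E
```

```text
clock: 12.22
tool_pos: [0.5143, -0.2205, 0.0288]
contact_force: [-0.4, -0.8, 0.4]
gripper_force: 0.0
[ 0.51431977 -0.2204656   0.02883056] [-0.44598115 -0.7587856   0.35681932] (array([ 0.514 , -0.2234,  0.015 ]), array([ 0.0032, -0.0095,  0.0461]), np.float64(0.0))
```

```bash
python3 -m creep '[[0,-0.005,0.02,0],[0,-0.005,0.035,0],[0,-0.005,0.046,0],[0,-0.005,0.051,0],[0,-0.005,0.051,0]]' | egrep 'clock|pos|force'
```

```text
clock: 12.63
tool_pos: [0.5163, -0.2231, 0.0153]
contact_force: [-2.0, 1.0, 8.1]
gripper_force: 3.8
```

```bash
python3 -m creep '[[0.01,0,0.002,0],[0.03,0,0.002,0],[0.05,0,0.002,0],[0.07,0,0.002,0],[0.09,0,0.002,0],[0.11,0,0.002,0],[0.13,0,0.002,0],[0.15,0,0.002,0],[0.16,0,0.002,0],[0.17,0,0.002,0],[0.175,0,0.002,0],[0.175,0,0.002,0]]' | egrep 'clock|pos|force'
python3 - <<'E'
from h import *
F=[.5638,-.1597,.2093];s=sense();print(togo(F,s,-.112,-.052,.015))
Ci,S=np.cos(F[2]),np.sin(F[2])
def tf(p): d=np.array(p[:2])-F[:2];return np.array([Ci*d[0]+S*d[1],-S*d[0]+Ci*d[1]]).round(4)
for n in("top","side"):
    c=cam(n)
    for d in tip_of(n,"tip_a")[:3]:print(n,d["conf"],tf(ray(c,d["location"],.0408)))
E
```

```text
clock: 13.63
tool_pos: [0.4669, -0.2324, 0.0152]
contact_force: [1.5, 4.2, 9.1]
gripper_force: 4.9
(array([ 0.465 , -0.2338,  0.015 ]), array([ 0.0069, -0.0035,  0.0007]), np.float64(0.001))
top 0.42 [-0.0259  0.0571]
top 0.41 [-0.0204  0.0045]
side 0.46 [-0.0247  0.005 ]
side 0.45 [-0.0197  0.0504]
side 0.41 [-0.0724 -0.0424]
```

```bash
python3 -m creep '[[0.01,0,0,0],[0.02,0,0,0],[0.03,0,0,0],[0.04,0,0,0],[0.04,0,0,0]]' | egrep 'clock|pos|force'
```

```text
clock: 14.25
tool_pos: [0.4646, -0.2335, 0.0162]
contact_force: [22.0, 5.7, -10.8]
gripper_force: 11.7
```

```bash
python3 -m creep '[[-0.03,0,-0.004,0],[-0.035,0,-0.015,0],[-0.035,0,-0.03,0],[-0.035,0,-0.1,0],[-0.035,0,-0.25,0],[-0.035,-0.15,-0.35,0],[-0.035,-0.3,-0.35,0],[-0.035,-0.45,-0.35,0],[-0.035,-0.45,-0.35,0]]' | egrep 'clock|pos|force'
python3 - <<'E'
from h import *
F=[.5638,-.1597,.2093]
Ci,S=np.cos(F[2]),np.sin(F[2])
def tf(p): d=np.array(p[:2])-F[:2];return np.array([Ci*d[0]+S*d[1],-S*d[0]+Ci*d[1]]).round(4)
for n in("top","side"):
    c=cam(n);im=np.array(c["pixels"])
    if n=="top":cv2.imwrite("pics/top4.png",cv2.resize(im[120:300,190:470],None,fx=2.8,fy=2.8,interpolation=cv2.INTER_CUBIC))
    for k,z in(("tip_a",.0408),("pad_a",.015)):
        for d in tip_of(n,k)[:3]:print(n,k,d["conf"],tf(ray(c,d["location"],z)))
    for k in("objective_case_3","oil_bottle","slide_pack_1"):
        for d in tip_of(n,k)[:1]:print(n,k,d["conf"],ray(c,d["location"],0).round(4))
E
```

```text
clock: 15.0
tool_pos: [0.489, -0.3724, 0.1198]
contact_force: [-1.3, -0.8, 0.2]
gripper_force: 0.0
top tip_a 0.63 [-0.0281  0.0546]
top tip_a 0.59 [-0.0763 -0.0495]
top tip_a 0.53 [-0.0233 -0.0012]
top pad_a 0.83 [-0.0605 -0.0006]
top pad_a 0.74 [-0.0576  0.0572]
top pad_a 0.57 [-0.1163 -0.0549]
top objective_case_3 0.86 [0.4121 0.0622 0.    ]
top oil_bottle 0.71 [ 0.4792 -0.4073  0.    ]
top slide_pack_1 0.77 [ 0.5627 -0.0035  0.    ]
side tip_a 0.61 [-0.0162  0.0075]
side tip_a 0.51 [-0.0202  0.0448]
side tip_a 0.37 [-0.0732 -0.0436]
side pad_a 0.86 [-0.0569  0.0584]
side pad_a 0.78 [-0.0595 -0.0063]
side pad_a 0.67 [-0.1121 -0.0394]
side objective_case_3 0.75 [0.4013 0.0672 0.    ]
side oil_bottle 0.43 [ 0.4669 -0.4015  0.    ]
side slide_pack_1 0.63 [ 0.5625 -0.0104  0.    ]
```

View pics/top4.png

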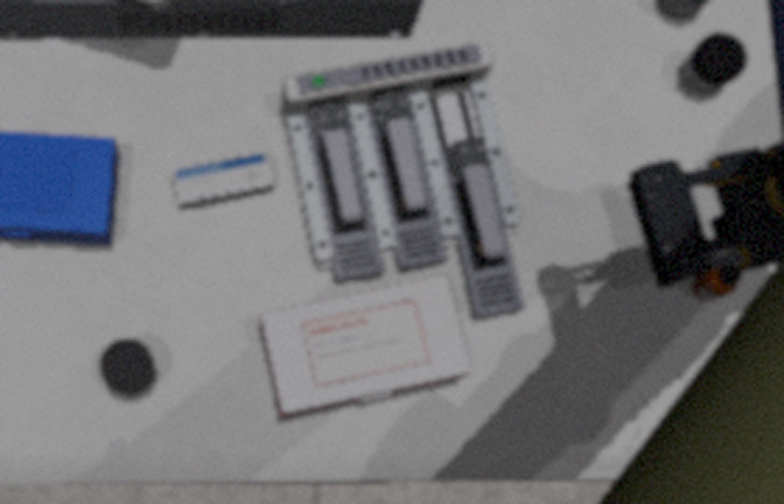

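The right holder is out at crop (490,290), its pad about 50 mm forward. The other two are home at (358,255) and (418,250), the box at (365,345) is clear, and the bystanders are in place.

```bash
python3 -m creep '[[0,0,-0.05,0],[0,0,-0.05,0],[0,0,-0.05,0]]' | egrep 'clock|force'; python3 -c "
from station import *
print(close_job())"
```

```text
clock: 15.85
contact_force: [-0.6, -0.5, -0.8]
gripper_force: 0.0
the job is handed in; nothing more can be done
None
```

I pressed all three leaves left to right and found the right-lane leaf tired (about 4.6 N near its stop, against 10–13 N for the others); I pushed the slide box left, clear of the lane, drew that holder out to its end stop, and handed the job in at about 16 s, with no verdict returned.

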